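Push a label plate out over the end of a bench riser

ROBOT

A 6-joint arm with a two-finger parallel gripper is mounted at the origin on a cart in front of the work surface, level with it; the furniture and walls round the work are solid. World frame = base frame: x ahead of the robot, y to its left, z up, the work surface at z = 0. Lengths are in m, angles in degrees, forces in N, time in s.
With the tool pointing down it reaches from about 0.35 to 0.875 m from the base axis. Payload 4.2 kg.
Tool frame: the origin (TCP) lies at the very end of the fingers, on their centre line; the grasp point (between the pads) lies 19 mm behind it; z points along the fingers, y is the line along which they close (so a half turn about z gives the same grasp; the last joint's range is limited). The gripper opens to 87 mm and grips with 3 to 60 N. Pads are 19 mm wide; open, the fingers measure 117 mm over their backs; the gripper's body (75 mm by 190 mm) begins 51 mm behind the grasp point.
Start: joints at [78.53, 22.042, 0.453, 0, -68.411, -14.817], TCP at [0.277, 0.56, 0.223] pointing down, gripper open.
Joint ranges: [-179.83, 179.83], [-69.29, 118.12], [-61.27, 80.66], [-181.25, 117.63], [-171.15, -9.14], [-177.46, 177.46]. Speed limits (degrees/s): [159.86, 159.86, 180, 180, 180, 180].

INTERFACE

Orientations are given as a 3x3 rotation matrix whose columns are the frame's x, y, z axes.
In Python, from station import monitor, cams, ticket gives the robot as it stands.
- The arm moves only by the tool drive_tool, never from a script. Its argument "moves" is a list of rows, each an object with "delta_pos": the shift along the tool's x, y, z in mm, a list of three; "turn": the turn about the tool's z in rad; "claw": the opening, from 0 (shut) to 1 (fully open). A call has 1 to 12 rows; each row shifts and turns the commanded pose from where the row before left it, along the tool's axes as they then stand; what a row does not reach is not made up. A row lasts 1/8 s, in which the tool goes at most 62.5 mm and 10.7 degrees, less where a joint would pass 70% of its speed; a pose out of reach is approached as far as the arm can. A call is refused whole if a number of a shift passes 62.5 or a number of a turn 0.188, either way. A call with a gripper value outside its range is refused whole. The fingers move at their own pace and stop on an object; the grip force is fixed at half the most. Time passes only in rows, so rows that do not move let the fingers close. It gives the time, the measured TCP pose, the force, the opening and the grip force at its end, in the units of the state.
- monitor.sense(): the state, without advancing time (a new reading comes with each control period).
- cams.capture(name): name is "side" or "top"; returns a dict with "color" (420x560x3 uint8, red, green, blue), "range_z" (420x560 float32, m along the optical axis (not along the pixel's ray), 0 where there is no reading), "vertical_fov" (degrees; the focal length in pixels is half the picture's height over the tangent of half this angle, whatever the lens; pixels are square), "cx", "cy" (the principal point, pixels), "extrinsics" (4x4, takes a point from camera to world coordinates). Camera axes: x right, y down, z forward; pixel columns grow to the right and rows downward; lengths in m; the calibration is good to about 2 mm. A picture is of the moment at which its call begins.
- ticket.finish_job(): hands the job in; it is judged then, once.
The state is a dict: "time_s": time; "joints": joint angles; "joint_velocities": joint speeds; "effort": joint torques, N m; "tcp_pos": TCP position; "ee_rot": TCP orientation; "wrist_force": force on the tool from outside, world axes, zero at the start; "moment": the same for the moment, N m; "gripper_width": opening from 0.0 (shut) to 1.0 (fully open); "gripper_force": force on a finger pad.
Only numpy, scipy, OpenCV 4.12 (cv2) and the standard library are available. Lean on these libraries where they do the work, as an engineer would, in place of code of your own. Each camera call takes 0.05 s, during which the arm holds its last target. There are 200 camera calls.

TASK

Two thin metal plates lie flat on the low white riser, too flat to get hold of. Using the fingertips only to push and never lifting it, slide the rectangular label plate with the two screw holes along the riser until about a third of its length sticks out over the end it lies nearest to, lying flat, straight along the riser and not over its long sides, so that its edge can be taken hold of later. Leave the square plate and the beaker, jar and bottle round the riser where they are.

Things in the scene. Friction and masses are not known exactly. Their poses are not given: they have to be found in the camera images.
- riser: low white riser (a straight ledge), fixed: flat board 150 (x) x 440 (y) x 12 mm on two legs, its top 50 mm above the worktop, with no lip or stop. Origin: centre of its underside, at worktop height; y axis along its length, z up. Board ends at y = +220 and -220 mm, long sides at x = +75 and -75 mm; legs at y = +150 and -150 mm, so the ends are free underneath. Its place and yaw vary.
- label_plate: rectangular steel plate 70 (x) x 110 (y) x 6 mm, 0.2 to 0.45 kg, loose, two small screw holes 86 mm apart on its long centre line. Origin: centre of its underside; y axis along its length, z up. Starts wholly on the board near either end, outer edge 5 to 60 mm from it, up to 15 degrees askew. It slides under a push of a few newtons and stops when the push stops.
- square_blank: plain square steel plate 80 x 80 x 6 mm without holes, loose, lying on the riser near its other end. Origin: centre of its underside. At least 90 mm of bare board lies between the two plates. Not to be moved.
- beaker: small clear beaker, 52 mm across, 67 mm high, loose on the worktop on the robot's side of the riser. Origin: centre of its underside. Not to be moved.
- sample_jar: clear sample jar with cap, 50 mm across, 57 mm high, loose on the worktop behind the riser. Origin: centre of its underside. Not to be moved.
- dropper: small white dropper bottle with pointed blue cap, 33 mm across, 83 mm high, loose on the worktop behind the riser. Origin: centre of its underside. Not to be moved.
Mind the look-alikes: they are no part of the job. Leave any yellow look-alike of the label_plate alone.

How it is judged (in metres and radians):
At the end, for the whole second after the job is handed in: The label plate rests flat on the board, its outer short edge 25 to 49 mm past the end (centre 190 to 214 mm from the riser's middle), within 0.15 rad of straight, its centre within 38 mm of the centre line; square plate moved under 10 mm, beaker, jar and bottle under 12 mm ((y of label_plate in the frame of riser between 0.19 and 0.214 m or y of label_plate in the frame of riser between -0.214 and -0.19 m) and x of label_plate in the frame of riser between -0.038 and 0.038 m and angle between the y axis of label_plate and the y axis of riser, either way round below 0.15 rad and z of label_plate in the frame of riser between 0.046 and 0.053 m and angle between label_plate's own z axis and vertical below 0.06 rad and linear speed of label_plate below 0.01 m/s and distance of square_blank from where it was at the start of the episode below 0.01 m and distance of each of beaker, sample_jar, dropper from where it was at the start of the episode below 0.012 m); the robot touches nothing.
It fails at once if the label plate is lifted (its centre 6 mm above the board) or tipped by 0.15 rad (z of label_plate in the frame of riser above 0.056 m or angle between label_plate's own z axis and vertical above 0.15 rad).
It fails at once if the label plate falls off the riser (z of label_plate in the frame of riser below 0.04 m).
It fails at once if the square plate is moved by 10 mm (distance of square_blank from where it was at the start of the episode above 0.01 m).
It fails at once if the beaker, jar or dropper bottle is moved by 12 mm (distance of any of beaker, sample_jar, dropper from where it was at the start of the episode above 0.012 m).
It also fails if it takes over 32 s, if anything falls off the work surface, if the arm or the gripper's body presses on something with over 40 N, if the wrist force passes 120 N, or if a joint passes its speed limit or range.

## Working session

There is one attempt and no reset: what is moved stays moved. The work goes in short steps, Python scripts to look and compute and a tool call to move; the robot and the scene stay as the last step left them, time stands still between calls to the robot, and variables do not carry over. Pictures are saved under pics/ and viewed, at most 10 in all, crops included, and the job is handed in when it is done.

Besides the shell and the picture viewer there is one more tool, called after "Request:" as name(argument=value, ...), one argument or row to a line, values as JSON. drive_tool: Moves the arm, as the interface text tells. Its arguments: {"type":"object","properties":{"moves":{"type":"array","items":{"type":"object","properties":{"delta_pos":{"type":"array","items":{"type":"number"}},"turn":{"type":"number"},"claw":{"type":"number"}}}}},"required":["moves"]}

```bash
mkdir -p pics; cat > h.py <<'E'
import numpy as np, cv2
from station import monitor, cams, ticket
def pts(d):
    h,w=d["range_z"].shape; f=h/2/np.tan(np.radians(d["vertical_fov"])/2)
    v,u=np.mgrid[:h,:w]; z=d["range_z"]
    P=np.stack([(u-d["cx"])/f*z,(v-d["cy"])/f*z,z],-1)
    E=np.array(d["extrinsics"]); return P@E[:3,:3].T+E[:3,3]
def ray(d,uv,h):
    f=d["color"].shape[0]/2/np.tan(np.radians(d["vertical_fov"])/2); E=np.array(d["extrinsics"])
    uv=np.atleast_2d(np.asarray(uv,float))
    r=np.c_[(uv[:,0]-d["cx"])/f,(uv[:,1]-d["cy"])/f,np.ones(len(uv))]@E[:3,:3].T
    return E[:3,3]+r*((h-E[2,3])/r[:,2])[:,None]
def save(n,img): cv2.imwrite(f"pics/{n}.png",img[...,::-1])
E
python3 - <<'E'
from h import *
import pickle
D={n:cams.capture(n) for n in("top","side")}
pickle.dump(D,open("d0.pkl","wb"))
for n in D: save(n+"0",D[n]["color"]); print(n,np.round(D[n]["extrinsics"],3).tolist(),D[n]["vertical_fov"],D[n]["cx"],D[n]["cy"])
s=monitor.sense(); print(s)
E
```

```text
top [[-0.012, -0.985, 0.171, 0.372], [-1.0, 0.014, 0.014, -0.096], [-0.016, -0.171, -0.985, 1.18], [0.0, 0.0, 0.0, 1.0]] 49.34975825035303 272.5916011260438 201.42722622497433
side [[0.916, -0.196, 0.35, 0.142], [-0.401, -0.501, 0.767, -0.984], [0.025, -0.843, -0.537, 0.724], [0.0, 0.0, 0.0, 1.0]] 43.16876207346559 282.79262988100373 201.2119168565832
{'time_s': 0.1, 'joints': array([ 7.85283832e+01,  2.20850247e+01,  3.86254930e-01, -2.41221877e-02,
       -6.84115702e+01, -1.48165671e+01]), 'joint_velocities': array([ 0.05481305, -0.06112106,  0.13064745,  0.1543243 , -0.10365425,
       -0.02532695]), 'effort': array([-3.59385012e-04, -3.91690671e+01,  1.87933463e+01,  4.23186690e+00,
        1.34119522e-02, -7.93192362e-05]), 'tcp_pos': array([0.27655324, 0.55987146, 0.22157687]), 'ee_rot': array([[ 8.96509046e-01, -4.43024766e-01, -7.66658062e-04],
       [-4.43025414e-01, -8.96507227e-01, -1.80943463e-03],
       [ 1.14309860e-04,  1.96182352e-03, -9.99998069e-01]]), 'wrist_force': array([-0.16864756, -1.30324345,  0.15232582]), 'moment': array([ 0.08502354, -0.07238949,  0.00180091]), 'gripper_force': 0.0, 'gripper_width': 0.9977281948225818}
```

View pics/top0.png

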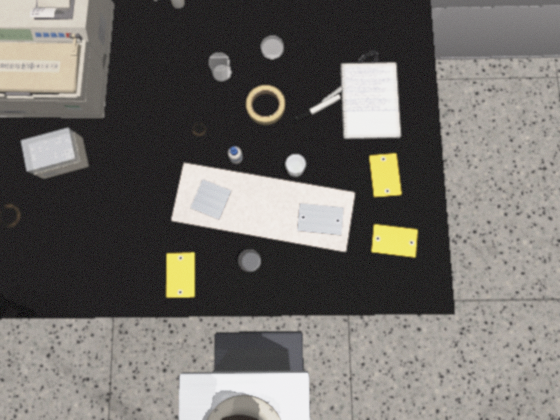

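View pics/side0.png

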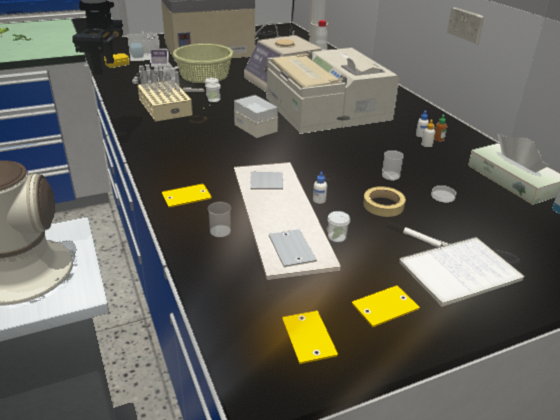

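The label plate candidates in the top view are the grey plate with two holes at (320,219), on the riser near its right end, and the yellow plates at (180,275), (385,175) and (395,241). The plain grey square is at (211,199). The grey plate with holes fits the description. I'll measure it and confirm with a crop.

```bash
cat >> h.py <<'E'
def rect(d,mask,h):
    n,l,st,c=cv2.connectedComponentsWithStats(mask.astype(np.uint8)); k=1+np.argmax(st[1:,4])
    cs,_=cv2.findContours((l==k).astype(np.uint8),cv2.RETR_EXTERNAL,cv2.CHAIN_APPROX_NONE)
    c=max(cs,key=cv2.contourArea)[:,0]
    W=ray(d,c,h)[:,:2]*1000
    return cv2.minAreaRect(W.astype(np.float32))
def measure(d,boxes):
    img=d["color"].astype(int); mx=img.max(2); warm=img[...,0]-img[...,2]
    P=pts(d); out={}
    for n,(u0,u1,v0,v1,h) in boxes.items():
        m=np.zeros(mx.shape,bool); m[v0:v1,u0:u1]=True
        m&=(mx>120)&(abs(warm)<60)
        if n!="riser": m&=warm<2
        m=cv2.morphologyEx(m.astype(np.uint8),cv2.MORPH_OPEN,np.ones((3,3),np.uint8))
        out[n]=r=rect(d,m,h); b=cv2.boxPoints(r); print(n,np.round(r[0],1),np.round(r[1],1),round(r[2],1),np.round(b).tolist())
    return out
E
python3 - <<'E'
from h import *
import pickle
d=pickle.load(open("d0.pkl","rb"))["top"]
for p in [(320,232),(335,210),(260,205),(211,199),(345,235)]: print(p,d["color"][p[1],p[0]],np.round(pts(d)[p[1],p[0]],4))
measure(d,{"riser":(168,358,160,255,.05),"label":(290,350,195,245,.056),"square":(185,240,175,222,.056)})
for n,uv,h in (("beaker",(250,261),.067),("jar",(296,165),.057),("dropper",(235,155),.07)): print(n,ray(d,uv,h))
save("crop0",cv2.resize(d["color"][155:285,160:365],None,fx=3.8,fy=3.8,interpolation=cv2.INTER_CUBIC))
E
```

```text
(320, 232) [214 213 215] [ 0.4898 -0.1954  0.0551]
(335, 210) [214 216 218] [ 0.5438 -0.234   0.057 ]
(260, 205) [235 228 223] [ 0.5599 -0.0478  0.0521]
(211, 199) [212 213 217] [0.5763 0.0747 0.0552]
(345, 235) [235 229 225] [ 0.4822 -0.2574  0.0492]
riser [557.5 -54.6] [443.6 154. ] 79.1 [[440.0, -258.0], [591.0, -287.0], [675.0, 149.0], [524.0, 178.0]]
label [ 522.8 -196.3] [107.6  67.7] 83.6 [[483.0, -246.0], [550.0, -253.0], [562.0, -147.0], [495.0, -139.0]]
square [576.6  76.2] [77.6 77.5] 67.2 [[526.0, 55.0], [597.0, 25.0], [627.0, 97.0], [556.0, 127.0]]
beaker [[ 0.42047189 -0.02332918  0.067     ]]
jar [[ 0.66015843 -0.13970763  0.057     ]]
dropper [[0.68508526 0.01337805 0.07      ]]
```

View pics/crop0.png

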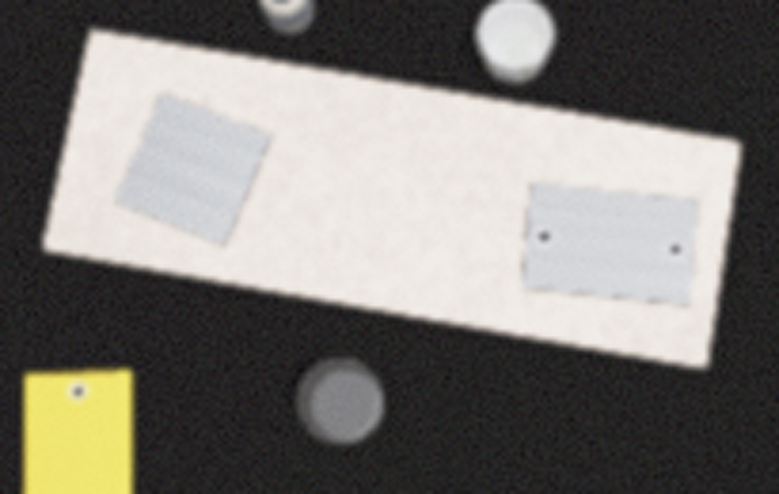

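The crop confirms it: the grey plate has two holes and lies near the right (−y) end, and the square at the other end has none. It needs about a 56 mm push outward. Next I bring the tool above the bare board just inside the plate.

Request:
drive_tool(
  moves=[
    {"delta_pos":[44.4,40.5,0],"claw":0.35},
    {"delta_pos":[44.4,40.5,0],"claw":0.35},
    {"delta_pos":[44.4,40.5,0],"claw":0.35},
    {"delta_pos":[44.4,40.5,0],"claw":0.35},
    {"delta_pos":[44.4,40.5,0],"claw":0.35},
    {"delta_pos":[44.4,40.5,0],"claw":0.35},
    {"delta_pos":[44.4,40.5,0],"claw":0.35},
    {"delta_pos":[44.4,40.5,0],"claw":0.35},
    {"delta_pos":[44.4,40.5,0],"claw":0.35},
    {"delta_pos":[44.4,40.5,0],"claw":0.35},
    {"delta_pos":[44.4,40.5,0],"claw":0.35},
    {"delta_pos":[44.4,40.5,0],"claw":0.35},
  ],
)

```text
invalid input
```

Request:
drive_tool(
  moves=[
    {"turn":0.186,"claw":0.35},
    {"turn":0.186,"claw":0.35},
    {"turn":0.186,"claw":0.35},
    {"turn":0.186,"claw":0.35},
    {"turn":0.186,"claw":0.35},
    {"turn":0.186,"claw":0.35},
    {"turn":0.186,"claw":0.35},
    {"turn":0,"claw":0.35},
    {"turn":0,"claw":0.35},
  ],
)

```text
invalid input
```

Request:
drive_tool(
  moves=[
    {"delta_pos":[44.4,40.5,0],"turn":0,"claw":0.35},
    {"delta_pos":[44.4,40.5,0],"turn":0,"claw":0.35},
    {"delta_pos":[44.4,40.5,0],"turn":0,"claw":0.35},
    {"delta_pos":[44.4,40.5,0],"turn":0,"claw":0.35},
    {"delta_pos":[44.4,40.5,0],"turn":0,"claw":0.35},
    {"delta_pos":[44.4,40.5,0],"turn":0,"claw":0.35},
    {"delta_pos":[44.4,40.5,0],"turn":0,"claw":0.35},
    {"delta_pos":[44.4,40.5,0],"turn":0,"claw":0.35},
    {"delta_pos":[44.4,40.5,0],"turn":0,"claw":0.35},
    {"delta_pos":[44.4,40.5,0],"turn":0,"claw":0.35},
    {"delta_pos":[44.4,40.5,0],"turn":0,"claw":0.35},
    {"delta_pos":[44.4,40.5,0],"turn":0,"claw":0.35},
  ],
)

```text
time_s: 1.6
tcp_pos: [0.5395, -0.1133, 0.2223]
ee_rot: [[0.897, -0.443, -0.0], [-0.443, -0.897, 0.0], [-0.0, 0.0, -1.0]]
wrist_force: [1.1, 0.9, 0.6]
gripper_width: 0.35
gripper_force: 0.0
```

Request:
drive_tool(
  moves=[
    {"delta_pos":[0,0,0],"turn":0.186,"claw":0.35},
    {"delta_pos":[0,0,0],"turn":0.186,"claw":0.35},
    {"delta_pos":[0,0,0],"turn":0.186,"claw":0.35},
    {"delta_pos":[0,0,0],"turn":0.186,"claw":0.35},
    {"delta_pos":[0,0,0],"turn":0.186,"claw":0.35},
    {"delta_pos":[0,0,0],"turn":0.186,"claw":0.35},
    {"delta_pos":[0,0,0],"turn":0.186,"claw":0.35},
    {"delta_pos":[0,0,0],"turn":0,"claw":0.35},
    {"delta_pos":[0,0,0],"turn":0,"claw":0.35},
  ],
)

```text
time_s: 2.72
tcp_pos: [0.5391, -0.1113, 0.2223]
ee_rot: [[-0.186, -0.982, -0.0], [-0.982, 0.186, 0.0], [0.0, 0.0, -1.0]]
wrist_force: [0.6, -0.1, -0.6]
gripper_width: 0.349
gripper_force: 0.0
```

Request:
drive_tool(
  moves=[
    {"delta_pos":[0,0,40],"turn":0,"claw":0.35},
    {"delta_pos":[0,0,40],"turn":0,"claw":0.35},
    {"delta_pos":[0,0,40],"turn":0,"claw":0.35},
    {"delta_pos":[0,0,30],"turn":0,"claw":0.35},
    {"delta_pos":[0,0,12],"turn":0,"claw":0.35},
    {"delta_pos":[0,0,4],"turn":0,"claw":0.35},
    {"delta_pos":[0,0,2],"turn":0,"claw":0.35},
    {"delta_pos":[0,0,1.5],"turn":0,"claw":0.35},
    {"delta_pos":[0,0,0],"turn":0,"claw":0.35},
  ],
)

```text
time_s: 3.85
tcp_pos: [0.5396, -0.1113, 0.0537]
ee_rot: [[-0.189, -0.982, 0.001], [-0.982, 0.189, 0.0], [-0.0, -0.001, -1.0]]
wrist_force: [0.7, -1.3, -0.6]
gripper_width: 0.35
gripper_force: 0.0
```

```bash
python3 - <<'E'
from h import *
s=monitor.sense(); print(s["tcp_pos"],s["wrist_force"])
d=cams.capture("side"); save("s1",cv2.resize(d["color"][150:290,200:370],None,fx=4,fy=4,interpolation=cv2.INTER_CUBIC))
E
```

```text
[ 0.53958687 -0.11132503  0.05369477] [ 0.67685092 -1.25551644 -0.55271017]
```

View pics/s1.png

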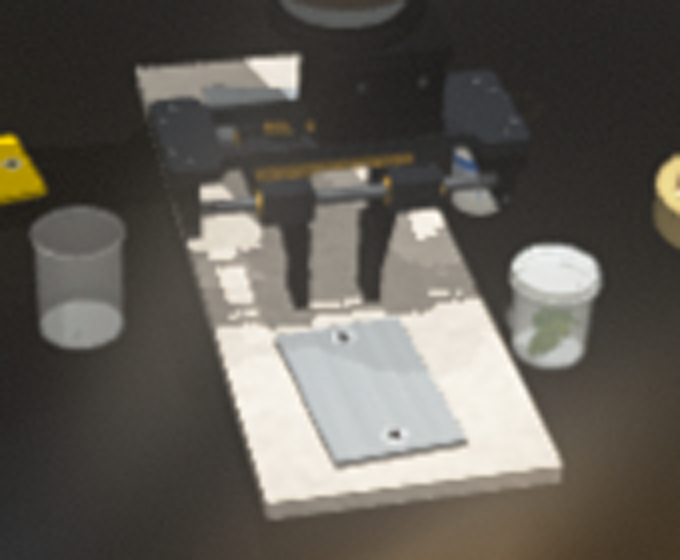

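The fingertips, at crop pixels (300,305) and (372,300), stand over the bare board just inside the plate's inner edge, square to it. I lower 1.7 mm and push most of the way.

Request:
drive_tool(
  moves=[
    {"delta_pos":[0,0,1.7],"turn":0,"claw":0.35},
    {"delta_pos":[5,0,0],"turn":0,"claw":0.35},
    {"delta_pos":[5,0,0],"turn":0,"claw":0.35},
    {"delta_pos":[5,0,0],"turn":0,"claw":0.35},
    {"delta_pos":[5,0,0],"turn":0,"claw":0.35},
    {"delta_pos":[5,0,0],"turn":0,"claw":0.35},
    {"delta_pos":[5,0,0],"turn":0,"claw":0.35},
    {"delta_pos":[5,0,0],"turn":0,"claw":0.35},
  ],
)

```text
time_s: 4.9
tcp_pos: [0.5325, -0.1459, 0.0513]
ee_rot: [[-0.189, -0.982, -0.0], [-0.982, 0.189, 0.0], [-0.0, 0.0, -1.0]]
wrist_force: [-0.5, 1.4, -0.0]
gripper_width: 0.348
gripper_force: 1.0
```

Request:
drive_tool(
  moves=[
    {"delta_pos":[5,0,0],"turn":0,"claw":0.35},
    {"delta_pos":[5,0,0],"turn":0,"claw":0.35},
    {"delta_pos":[5,0,0],"turn":0,"claw":0.35},
    {"delta_pos":[5,0,0],"turn":0,"claw":0.35},
    {"delta_pos":[5,0,0],"turn":0,"claw":0.35},
    {"delta_pos":[0,0,0],"turn":0,"claw":0.35},
  ],
)

```text
time_s: 5.65
tcp_pos: [0.5276, -0.1709, 0.0513]
ee_rot: [[-0.189, -0.982, -0.001], [-0.982, 0.189, -0.0], [0.0, 0.0, -1.0]]
wrist_force: [0.4, -0.3, -0.5]
gripper_width: 0.352
gripper_force: 0.0
```

```bash
python3 - <<'E'
from h import *
d=cams.capture("side"); save("s2",cv2.resize(d["color"][150:290,200:370],None,fx=4,fy=4,interpolation=cv2.INTER_CUBIC))
E
```

```text
(no output)
```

View pics/s2.png

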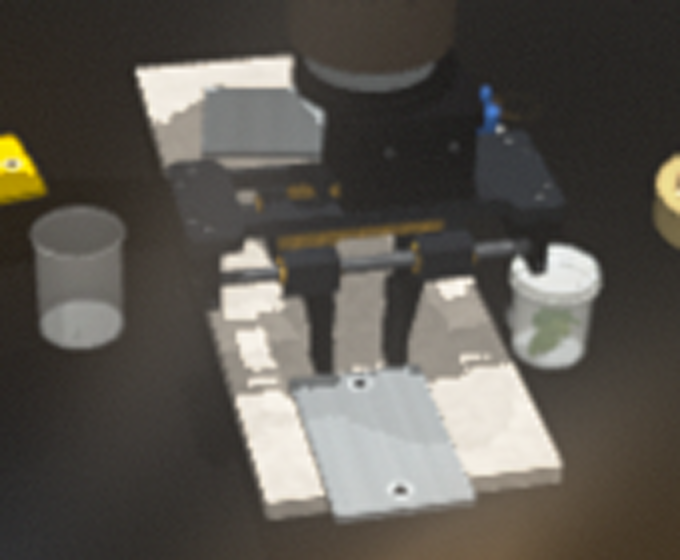

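The plate moved straight and its outer edge is just past the board end. I push about 17 mm more, then back off, lift clear and measure.

Request:
drive_tool(
  moves=[
    {"delta_pos":[5,0,0],"turn":0,"claw":0.35},
    {"delta_pos":[5,0,0],"turn":0,"claw":0.35},
    {"delta_pos":[4,0,0],"turn":0,"claw":0.35},
    {"delta_pos":[3,0,0],"turn":0,"claw":0.35},
    {"delta_pos":[0,0,0],"turn":0,"claw":0.35},
    {"delta_pos":[-6,0,0],"turn":0,"claw":0.35},
    {"delta_pos":[-12,0,0],"turn":0,"claw":0.35},
    {"delta_pos":[0,0,0],"turn":0,"claw":0.35},
    {"delta_pos":[0,0,-40],"turn":0,"claw":0.35},
    {"delta_pos":[0,0,-60],"turn":0,"claw":0.35},
    {"delta_pos":[0,0,-60],"turn":0,"claw":0.35},
  ],
)

```text
time_s: 7.08
tcp_pos: [0.5277, -0.1691, 0.213]
ee_rot: [[-0.188, -0.982, -0.001], [-0.982, 0.188, -0.0], [0.0, 0.001, -1.0]]
wrist_force: [1.7, 0.9, 0.7]
gripper_width: 0.348
gripper_force: 0.0
```

Request:
drive_tool(
  moves=[
    {"delta_pos":[-60,0,0],"turn":0,"claw":0.35},
    {"delta_pos":[-60,0,0],"turn":0,"claw":0.35},
    {"delta_pos":[-60,0,0],"turn":0,"claw":0.35},
    {"delta_pos":[-60,0,0],"turn":0,"claw":0.35},
    {"delta_pos":[-60,0,0],"turn":0,"claw":0.35},
    {"delta_pos":[-60,0,0],"turn":0,"claw":0.35},
    {"delta_pos":[0,0,0],"turn":0,"claw":0.35},
    {"delta_pos":[0,0,0],"turn":0,"claw":0.35},
  ],
)

```text
time_s: 8.07
tcp_pos: [0.5956, 0.1844, 0.2109]
ee_rot: [[-0.188, -0.982, -0.001], [-0.982, 0.188, -0.001], [0.001, 0.001, -1.0]]
wrist_force: [-0.2, -1.1, -0.6]
gripper_width: 0.348
gripper_force: 0.0
```

```bash
python3 - <<'E'
from h import *
d=cams.capture("top"); save("t3",d["color"])
r=measure(d,{"label":(280,380,190,265,.056)})["label"]
c=np.array(r[0])-[557.5,-54.6]; print("along",c@[-.189,-.982],"lat",c@[.982,-.189])
save("c3",cv2.resize(d["color"][140:290,150:400],None,fx=3,fy=3,interpolation=cv2.INTER_CUBIC))
E
```

```text
label [ 508.  -254.2] [110.8  73. ] 78.7 [[461.0, -301.0], [533.0, -316.0], [555.0, -207.0], [483.0, -193.0]]
along 205.37206138305663 lat -10.88578179016113
```

View pics/c3.png

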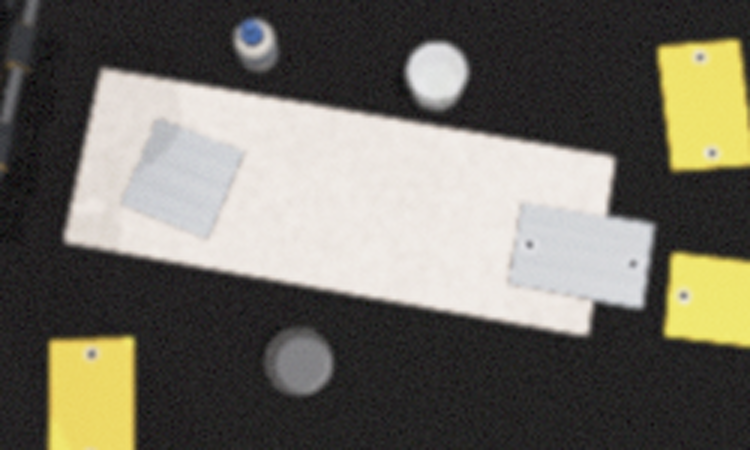

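The crop shows the label plate straight along the riser. Its outer edge (649,265) is about 38–41 mm past the board end (599,257), against an allowed 25–49 mm. The square, beaker, jar and bottle are where they were, and the arm is clear.

```bash
python3 -c "
from station import ticket; print(ticket.finish_job())"
```

```text
the job is handed in; nothing more can be done
None
```

The label plate lies flat and straight with about 38–41 mm of its length over the riser's near end, nothing else appears to have moved, and the job is handed in (no verdict was returned).

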